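# Grill fork under the tine guard of the cart's pull-out tray

## Robot

A 6-joint arm with a two-finger parallel gripper is mounted at the origin on the work surface. World frame = base frame: x ahead of the robot, y to its left, z up, the work surface at z = 0. Lengths are in m, angles in rad, forces in N, time in s.
With the tool pointing down it reaches from about 0.35 to 0.775 m from the base axis. Payload 5.5 kg.
Tool frame: the origin (TCP) lies midway between the tips of the shut fingers; the grasp point (between the pads) lies 19 mm behind it; z points along the fingers, y is the line along which they close (so a half turn about z gives the same grasp; the last joint's range is limited). The gripper opens to 85 mm and grips with 20 to 120 N. Pads are 22 mm wide; open, the fingers measure 114 mm over their backs; the gripper's body (76 mm by 85 mm) begins 54 mm behind the grasp point. The pads swing forward as they close: fully open they stand 13 mm farther back than shut.
Start: joints at [0.966, 0.313, 0.046, 1.304, 0, 1.431], TCP at [0.258, 0.514, 0.231] pointing down, gripper open.
Joint ranges: [-2.76, 2.76], [-0.86, 1.69], [-1.03, 1.26], [-2.2, 2.34], [-1.47, 1.5], [-3.14, 3.14]. Speed limits (rad/s): [2.57, 2.57, 3.14, 3.14, 3.14, 3.14].

## Interface

Orientations are given as a unit quaternion [w, x, y, z].
In Python, from workcell import get_state, read_camera, camera_info, hand_in, recognise gives the robot as it stands.
- The arm moves only by the tool arm_command, never from a script. Its argument "moves" is one flat list of numbers, 7 for each row, row after row: the opening, from -1 (shut) to 1 (fully open), then the shift along the tool's x, y, z in mm, then the turn, a rotation vector about the tool's x, y, z in rad. A call has 1 to 8 rows; each row shifts and turns the commanded pose from where the row before left it, along the tool's axes as they then stand; what a row does not reach is not made up. A row lasts 1/8 s, in which the tool goes at most 62.5 mm and 10.7 degrees, less where a joint would pass 70% of its speed; a pose out of reach is approached as far as the arm can. A call with a gripper value outside its range is refused whole. The fingers move at their own pace and stop on an object; "newtons" is the grip in N (left out, the last holds). Time passes only in rows, so rows that do not move let the fingers close. It gives the time, the measured TCP pose, the force, the opening and the grip force at its end, in the units of the state.
- get_state(): the state, without advancing time (a new reading comes with each control period).
- read_camera(name): name is "side" or "top" or "wrist"; returns (picture, depth): 420x560x3 uint8, blue, green, red; 420x560 float32, m along the optical axis (not along the pixel's ray), 0 where there is no reading.
- camera_info(name): a dict with "fovy" (degrees; the focal length in pixels is half the picture's height over the tangent of half this angle, whatever the lens; pixels are square), "cx", "cy" (the principal point, pixels), "eye" and "orientation" of the camera in the world; the wrist camera has in their place "tool_from_camera" (4x4, takes a point from camera to tool coordinates, whose origin is the TCP and whose axes are the flange's). Camera axes: x right, y down, z forward; pixel columns grow to the right and rows downward; lengths in m; the calibration is good to about 2 mm. The wrist camera is an equidistant fisheye: a pixel r from the principal point sees the ray r / f radians off the axis. A picture is of the moment at which its call begins: read the wrist's pose just before it. camera_info takes no time and is no camera call.
- hand_in(): hands the job in; it is judged then, once.
Trained networks look in the newest picture that a camera, given by its name, has taken for a name from the list of things; names that differ only in an ending like _2 or _b are one class to them, and where a whole thing is asked for, a point or a joint stands for the part that bears it (a point fixed in the world has none). Each returns a list of dicts, best first, with "confidence" (0 to 1); they miss things now and then, are a little off and sometimes report something else, mostly with a low value. They report only what shows in the picture. A call takes as long as a camera call.
- recognise(camera, label): "point" ([column, row] in pixels, amid what is visible of it).
The state is a dict: "clock": time; "joint_pos": joint angles; "qvel": joint speeds; "tau": joint torques, N m; "tcp_pos": TCP position; "orientation": TCP orientation; "wrist_force": force on the tool from outside, world axes, zero at the start; "ft_torque": the same for the moment, N m; "finger_gap": finger opening in m; "grip_force": force on a finger pad.
Only numpy, scipy, OpenCV 4.12 (cv2) and the standard library are available. Lean on these libraries where they do the work, as an engineer would, in place of code of your own. Each camera call takes 0.05 s, during which the arm holds its last target. There are 200 camera calls.

## Task

Pull the cart's tray open by its handle and put the grill fork away in it: lay the fork flat on the tray floor and slide it, tines first, in under the orange guard until the tines are fully covered. Then let go and push the tray fully home, leaving everything else where it stands.

Things in the scene. Friction and masses are not known exactly. Their poses are not given: they have to be found in the camera images.
- tier: Low black metal housing, fixed on the cart top: 240 deep (x), 380 wide (y), 90 high; its open front holds the pull-out tray. Origin: centre of its underside, level with the cart top. x points away from the robot (front face at x = -120), y left, z up. Turned by up to 6 degrees.
- tray (a joint): How far the tray is pulled out, m: 0 fully home, 0.17 at the stop. It slides along the housing's -x with about 1.5 N of friction, no spring or catch. Open by d, it reaches d in front of the housing.
- tray_floor (a point): Point on the upper face of the tray's light grey floor (10 above the cart top), on its middle line, 83 behind the front panel's outer face; moves with the tray, axes as the housing's. Floor 352 wide (y), 220 deep, empty but for the guard. Black front panel 8 thick, 364 wide, top 76 above the cart top; side and back walls 4 thick, top 36 above the cart top.
- tray_handle (a point): Middle of the tray's steel bar handle: 12 thick, 120 long along y, bar axis 55 in front of the front panel and 62 above the cart top, open above, below and behind. Axes as the housing's; moves with the tray.
- guard_mouth (a point): Middle of the guard's mouth, on the tray floor, 102 to the right (-y) of point tray_floor; axes as the housing's; moves with the tray. The orange guard is a fixed bridge at the tray's right end: a tunnel 44 wide (x), 24 high, 70 deep towards -y, closed by the tray's right wall. Sides and roof 4 thick. From the mouth, which faces +y, 274 of clear floor to the left wall.
- fork: Stainless grill fork, 230 long, lying flat, about 0.16 kg. Origin: underside, midway along; x towards the tines, z up. Handle: bar 18 wide, 14 high, x = -115 to 5; centre of mass near x = -45. Round neck 8 thick, cross bar 26 wide at x = 63, two tines 20 apart, about 50 long, clear of the floor. Starts on the cart top left or right of the tray, tines roughly away from the robot.
- fork_tip (a point): Point midway between the two tine tips, 115 ahead of the fork's origin along its x axis and 6 above its underside; axes as the fork's.
- tongs: Tongs with green silicone tips and grips, 235 long, about 60 wide, 22 high, lying on the cart top on the other side from the fork. Origin: underside, near the middle; x axis towards the tips. To be left alone.
- salt_cellar: Glass salt cellar with a steel lid, 74 across, 53 high, on top of the housing. Origin: centre of its underside, z up. To be left alone.
- foil_pan: Aluminium foil pan, 110 x 160 x 28, on top of the housing. Origin: centre of its underside. To be left alone.
- sauce_bottle: Amber sauce bottle with a red cap, 60 across, 190 high, on the cart top at the left. Origin: centre of its underside. To be left alone.
- pepper_mill: Dark wooden pepper mill, 56 across, 152 high, on the cart top at the right. Origin: centre of its underside. To be left alone.

How it is judged:
On the way, in this order (a step that is already met when the one before it is completed fails the run):
1. the tray is pulled out by more than 100 mm (value of joint tray above 0.1 m), for 0.2 s.
2. with the tray open, the fork lies flat in it, tines covered by the guard, let go (y of fork_tip in the frame of guard_mouth between -0.08 and -0.048 m and x of fork_tip in the frame of guard_mouth between -0.024 and 0.024 m and z of fork_tip in the frame of guard_mouth between -0.004 and 0.024 m and z of fork in the frame of guard_mouth below 0.01 m and angle between the x axis of fork and the y axis of guard_mouth, either way round below 0.3 rad and value of joint tray above 0.06 m and contact force between the fingers and fork below 0.2 N), for 0.2 s.
At the end, for the whole second after the job is handed in: The tray is home to within 8 mm and at rest; the fork lies still and flat in the tray (underside of its middle less than 10 mm above the floor), along the guard within 17 degrees, its tine tips inside the guard 48 mm or more past the mouth, so that the tines are covered (y of fork_tip in the frame of guard_mouth between -0.08 and -0.048 m and x of fork_tip in the frame of guard_mouth between -0.024 and 0.024 m and z of fork_tip in the frame of guard_mouth between -0.004 and 0.024 m and z of fork in the frame of guard_mouth below 0.01 m and angle between the x axis of fork and the y axis of guard_mouth, either way round below 0.3 rad and value of joint tray below 0.008 m and linear speed of fork below 0.02 m/s and velocity of joint tray between -0.01 and 0.01 m/s); the robot touches nothing.
It fails at once if one of the other loose things (tongs, salt cellar, foil pan, sauce bottle, pepper mill) is shifted by more than 30 mm (distance of any of tongs, salt_cellar, foil_pan, sauce_bottle, pepper_mill from where it was at the start of the episode above 0.03 m).
It fails at once if one of those things is tipped by more than 20 degrees (angle between any of tongs, salt_cellar, foil_pan, sauce_bottle, pepper_mill's own z axis and vertical above 0.35 rad).
It also fails if it takes over 64 s, if anything falls off the work surface, if the arm or the gripper's body presses on something with over 40 N, if the wrist force passes 120 N, or if a joint passes its speed limit or range.

## Working session

There is one attempt and no reset: what is moved stays moved. The work goes in short steps, Python scripts to look and compute and a tool call to move; the robot and the scene stay as the last step left them, time stands still between calls to the robot, and variables do not carry over. Pictures are saved under pics/ and viewed, at most 10 in all, crops included, and the job is handed in when it is done.

Besides the shell and the picture viewer there is one more tool, called after "Emit:" by a JSON object that holds its "name" and its "arguments", one argument or row to a line. arm_command: Moves the arm, as the interface text tells. Its arguments: {"type":"object","properties":{"moves":{"type":"array"},"newtons":{"type":"number"}},"required":["moves"]}

```bash
mkdir -p pics; ls; cat > h.py <<'E'
import numpy as np, cv2
from scipy.spatial.transform import Rotation as R
from workcell import *
def rot(q): return R.from_quat([q[1],q[2],q[3],q[0]]).as_matrix()
def cloud(cam,d,st=None):
    i=camera_info(cam);h,w=d.shape;f=h/2/np.tan(np.radians(i['fovy'])/2)
    u,v=np.meshgrid(np.arange(w),np.arange(h));x=(u-i['cx'])/f;y=(v-i['cy'])/f
    if cam=='wrist':
        r=np.hypot(x,y)+1e-9;s=np.tan(np.minimum(r,1.5))/r;x,y=x*s,y*s
    P=np.dstack([x*d,y*d,d])
    if cam=='wrist':
        T=np.array(i['tool_from_camera']);P=P@T[:3,:3].T+T[:3,3]
        return P@rot(st['orientation']).T+np.array(st['tcp_pos'])
    o=np.array(i['orientation']);M=rot(o) if o.size==4 else o
    return P@M.T+np.array(i['eye'])
E
python3 - <<'E'
from h import *
s=get_state();print(s)
for c in ['top','side']:
    print(camera_info(c))
    p,d=read_camera(c);cv2.imwrite(f'pics/{c}0.png',p);np.save(f'{c}0.npy',d)
    P=cloud(c,d)
    for l in ['fork','fork_tip','tray_handle','tray_floor','guard_mouth','tier','tongs','salt_cellar','foil_pan','sauce_bottle','pepper_mill']:
        for r in recognise(c,l)[:2]:
            u,v=r['point'];print(c,l,round(r['confidence'],2),np.round([u,v]),np.round(P[int(v),int(u)],3))
E
```

```text
pics
{'clock': 0.0, 'joint_pos': array([ 9.66394798e-01,  3.13996619e-01,  4.49577012e-02,  1.30358001e+00,
       -2.01503144e-05,  1.43118195e+00]), 'qvel': array([-6.68084903e-04,  8.20111704e-04,  8.76292457e-05,  2.10479453e-03,
        7.59160717e-04, -1.39839359e-03]), 'tau': array([ 1.10444998e-04, -4.80630040e+01,  2.98531723e+01,  1.92882505e-02,
        2.04277802e-05,  3.80930965e-05]), 'tcp_pos': array([0.25746045, 0.51356476, 0.23040231]), 'orientation': array([-3.21859123e-04,  2.30307309e-01,  9.73117523e-01, -8.52627745e-04]), 'wrist_force': array([ 0.22815726, -0.10042223,  0.25254392]), 'ft_torque': array([ 0.00930291, -0.01302683, -0.04093188]), 'grip_force': 0.0, 'finger_gap': 0.08538455596534662}
{'fovy': 48.40186495115681, 'cx': 275.71679933941186, 'cy': 213.3034937024631, 'eye': array([ 0.51447555, -0.03083772,  1.37750024]), 'orientation': array([ 0.03363097, -0.70582549,  0.70709026, -0.02650852])}
top fork 0.58 [384. 287.] [ 0.42  -0.329  0.017]
top fork 0.17 [274. 200.] [ 0.663 -0.01   0.079]
top fork_tip 0.78 [383. 280.] [ 0.437 -0.327  0.013]
top tray_ha
[... 778 characters left out ...]
side fork_tip 0.5 [224. 142.] [0.683 0.323 0.102]
side tray_handle 0.91 [302. 223.] [ 0.661 -0.044  0.052]
side tray_floor 0.89 [297. 222.] [ 0.661 -0.027  0.042]
side guard_mouth 0.71 [302. 223.] [ 0.661 -0.044  0.052]
side guard_mouth 0.7 [299. 161.] [0.758 0.089 0.125]
side tier 0.74 [331. 210.] [ 0.708 -0.084  0.089]
side tongs 0.96 [152. 190.] [0.462 0.34  0.019]
side salt_cellar 0.56 [298. 163.] [0.749 0.082 0.125]
side foil_pan 0.8 [349. 192.] [ 0.792 -0.06   0.093]
side foil_pan 0.63 [297. 221.] [ 0.66  -0.028  0.046]
side sauce_bottle 0.74 [223. 145.] [0.685 0.328 0.09 ]
side pepper_mill 0.73 [428. 289.] [ 0.685 -0.374  0.083]
side pepper_mill 0.46 [330. 210.] [ 0.705 -0.084  0.09 ]
```

```bash
python3 - <<'E'
from h import *
a=cv2.imread('pics/top0.png')[100:340,100:460]
cv2.imwrite('pics/a.png',cv2.resize(a,None,fx=2.2,fy=2.2,interpolation=cv2.INTER_CUBIC))
d=np.load('top0.npy');P=cloud('top',d)
ok=d>0
# fork
m=ok&(P[...,2]>.004)&(P[...,2]<.03)&(P[...,1]<-.26)&(P[...,1]>-.42)&(P[...,0]>.25)&(P[...,0]<.6)
Q=P[m];print(len(Q))
for x in np.arange(.25,.6,.015):
    q=Q[(Q[:,0]>=x)&(Q[:,0]<x+.015)]
    if len(q):print(round(x,3),len(q),np.round(q[:,1].min(),3),np.round(q[:,1].mean(),4),np.round(q[:,1].max(),3),np.round(q[:,2].max(),3))
# tier top
m=ok&(P[...,2]>.08)&(P[...,2]<.1)&(abs(P[...,1])<.27)&(P[...,0]>.55)
r=cv2.minAreaRect(P[m][:,:2].astype(np.float32)*1000);print('tier',r,np.median(P[m][:,2]))
m=ok&(P[...,2]>.04)&(P[...,2]<.075)&(abs(P[...,1])<.2)&(P[...,0]>.5)&(P[...,0]<.66)
Q=P[m]
for y in np.arange(-.12,.12,.01):
    q=Q[(Q[:,1]>=y)&(Q[:,1]<y+.01)]
    if len(q):print('h',round(y,3),len(q),np.round(q.min(0),3),np.round(q.mean(0),3),np.round(q.max(0),3))
m=ok&(P[...,2]<.004)&(P[...,0]<.6)&(P[...,0]>.3)&(abs(P[...,1])<.3);print('ground',np.median(P[m][:,2]))
E
```

```text
1185
0.25 27 -0.414 -0.334 -0.262 0.011
0.265 43 -0.419 -0.3465 -0.262 0.009
0.28 44 -0.42 -0.3271 -0.262 0.008
0.295 32 -0.418 -0.3334 -0.262 0.009
0.31 45 -0.418 -0.3429 -0.263 0.009
0.325 31 -0.413 -0.3385 -0.263 0.008
0.34 39 -0.419 -0.3429 -0.261 0.018
0.355 62 -0.42 -0.339 -0.26 0.019
0.37 58 -0.42 -0.3392 -0.267 0.02
0.385 61 -0.403 -0.3396 -0.279 0.02
0.4 69 -0.418 -0.3406 -0.262 0.019
0.415 68 -0.412 -0.3391 -0.261 0.021
0.43 70 -0.418 -0.341 -0.262 0.019
0.445 73 -0.419 -0.3384 -0.271 0.019
0.46 64 -0.419 -0.3441 -0.262 0.02
0.475 49 -0.419 -0.3336 -0.263 0.017
0.49 43 -0.42 -0.3396 -0.277 0.017
0.505 47 -0.417 -0.3318 -0.26 0.014
0.52 72 -0.418 -0.3291 -0.26 0.017
0.535 42 -0.407 -0.324 -0.261 0.012
0.55 41 -0.416 -0.3436 -0.261 0.012
0.565 56 -0.419 -0.3406 -0.264 0.011
0.58 35 -0.416 -0.3424 -0.264 0.01
0.595 14 -0.417 -0.3355 -0.261 0.006
tier ((786.3861694335938, -2.8774261474609375), (256.97052001953125, 381.0380859375), 3.2294461727142334) 0.09109714578655359
h -0.08 46 [ 0.602 -0.078  0.059] [ 0.628 -0.074  0.066] [ 0.658 -0.072  0.072]
h -0.07 42 [ 0.601 -0.069  0.
[... 693 characters left out ...]
 0.053] [0.615 0.025 0.066] [0.658 0.03  0.073]
h 0.03 15 [0.596 0.032 0.055] [0.612 0.035 0.066] [0.657 0.038 0.072]
h 0.04 68 [0.596 0.04  0.04 ] [0.624 0.046 0.067] [0.658 0.049 0.074]
h 0.05 26 [0.599 0.052 0.046] [0.635 0.053 0.066] [0.658 0.06  0.075]
h 0.06 5 [0.654 0.062 0.046] [0.655 0.064 0.059] [0.655 0.067 0.074]
h 0.07 4 [0.654 0.07  0.051] [0.654 0.074 0.056] [0.654 0.078 0.059]
h 0.08 6 [0.653 0.081 0.061] [0.654 0.085 0.066] [0.658 0.089 0.074]
h 0.09 6 [0.653 0.092 0.04 ] [0.653 0.095 0.057] [0.655 0.098 0.074]
h 0.1 8 [0.652 0.1   0.042] [0.653 0.104 0.066] [0.658 0.108 0.074]
h 0.11 9 [0.652 0.111 0.046] [0.653 0.115 0.062] [0.655 0.119 0.074]
ground 0.00015761854013407461
```

View pics/a.png

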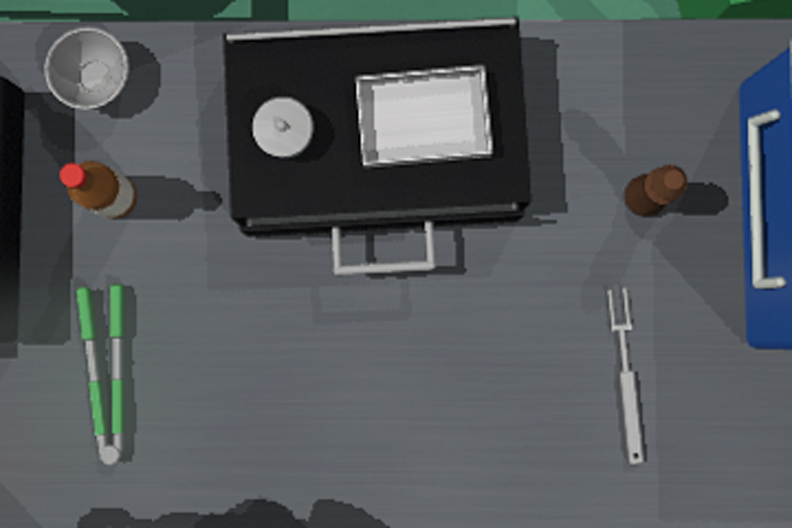

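View pics/side0.png

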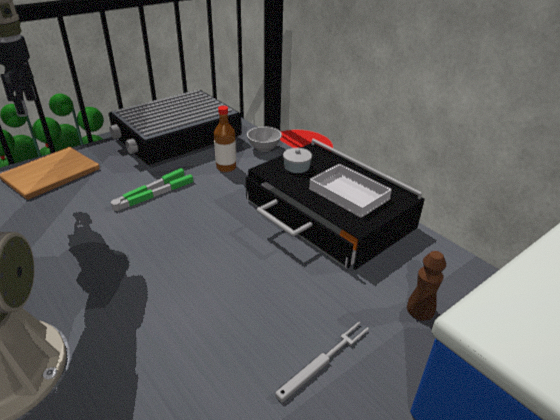

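The top view shows the housing with its handle bar at about crop (385, 268). The fork is on the right, with its tail at (636, 461) and tines at (620, 290), and the tongs and bottle are on the left. The side view agrees: the orange guard is on the tray's right end, and the tray is home.

```bash
cat >> h.py <<'E'
def ray(cam,uv,z):
    i=camera_info(cam);f=210/np.tan(np.radians(i['fovy'])/2);uv=np.atleast_2d(uv).astype(float)
    D=np.c_[(uv[:,0]-i['cx'])/f,(uv[:,1]-i['cy'])/f,np.ones(len(uv))]@rot(i['orientation']).T
    e=np.array(i['eye']);return e+D*((z-e[2])/D[:,2])[:,None]
def down(yaw): # tool y at world angle yaw, z down
    y=np.array([np.cos(yaw),np.sin(yaw),0]);z=np.array([0,0,-1.]);return np.c_[np.cross(y,z),y,z]
def plan(p,yaw,n,op,M0=None,p0=None):
    s=get_state();M=rot(s['orientation']) if M0 is None else M0;q=np.array(s['tcp_pos']) if p0 is None else p0
    T=down(yaw);rv=R.from_matrix(M.T@T).as_rotvec();rows=[]
    d=(np.array(p)-q)/n
    for k in range(n):
        sh=np.round(M.T@(np.array(p)-q)*1000/(n-k),1);tr=np.round(R.from_matrix(M.T@T).as_rotvec()/(n-k),3)
        rows.append([op,*sh,*tr]);q=q+M@sh/1000;M=M@R.from_rotvec(tr).as_matrix()
    for r in rows:print(', '.join(f'{v:g}' for v in r))
    print('end',np.round(q,4));return M,q
def st():
    s=get_state();M=rot(s['orientation']);print('t',round(s['clock'],2),'tcp',np.round(s['tcp_pos'],4),'yaw_y',round(float(np.arctan2(M[1,1],M[0,1])),4),'tilt',np.round(M[:2,2],3),'F',np.round(s['wrist_force'],1),'gap',round(s['finger_gap'],4),'grip',round(s['grip_force'],1))
E
python3 - <<'E'
from h import *
a=cv2.imread('pics/top0.png');g=a.min(2).astype(int)
m=np.zeros_like(g,bool);m[225:315,370:400]=g[225:315,370:400]>125
v,u=np.nonzero(m);Q=ray('top',np.c_[u,v],.010)[:,:2]
c=Q.mean(0);w=np.linalg.svd(Q-c)[2][0];w*=np.sign(w[0]);t=(Q-c)@w
print('fork n',len(Q),c,w,np.arctan2(w[1],w[0]),t.min(),t.max(),'mid',c+w*(t.min()+t.max())/2)
s=(Q-c)@np.array([-w[1],w[0]])
for k in np.arange(-.13,.13,.02):
    b=(t>k)&(t<k+.02)
    if b.any():print(round(k,2),b.sum(),np.round([s[b].min(),s[b].mean(),s[b].max()],4))
h=t<t.min()+.115
Qh=Q[h];ch=Qh.mean(0);wh=np.linalg.svd(Qh-ch)[2][0];print('handle only',ch,np.arctan2(wh[1],wh[0]))
m[:]=False;m[205:228,245:305]=g[205:228,245:305]>115
v,u=np.nonzero(m);Q=ray('top',np.c_[u,v],.066)[:,:2]
r=cv2.minAreaRect(Q.astype(np.float32)*1000);print('handle',r,len(Q))
f=Q[Q[:,0]<.615];print(f.min(0),f.max(0),np.polyfit(f[:,1],f[:,0],1),f.mean(0))
plan([.604,-.012,.2],.055,14,-.1)
E
```

```text
fork n 352 [ 0.44731729 -0.3335668 ] [0.99627408 0.08624356] 0.08635083285456086 -0.09683184834424874 0.13099613376921143 mid [ 0.46433579 -0.33209357]
-0.11 15 [-0.0074  0.0009  0.0075]
-0.09 37 [-0.0083  0.      0.0083]
-0.07 42 [-0.0085 -0.0003  0.0084]
-0.05 42 [-0.0081 -0.      0.0081]
-0.03 41 [-0.0085  0.0001  0.0082]
-0.01 40 [-0.0084 -0.0002  0.0083]
0.01 33 [-0.008   0.0001  0.0077]
0.03 13 [-0.0024 -0.0001  0.0023]
0.05 15 [-0.0027  0.0007  0.0034]
0.07 34 [-0.0119 -0.0002  0.0122]
0.09 20 [-0.0115  0.0003  0.0123]
0.11 18 [-0.0108  0.0007  0.0127]
handle only [ 0.40873541 -0.33696524] -3.05798372154223
handle ((623.0272827148438, -12.724159240722656), (129.66575622558594, 53.72641372680664), 89.88629150390625) 266
[ 0.59624768 -0.07752596] [0.6132126  0.05190435] [-0.04033274  0.60377609] [ 0.6042111  -0.01078557]
-0.1, -38.9, -22.5, 2.2, 0, -0, 0.075
-0.1, -40.5, -19.5, 2.2, 0, -0, 0.075
-0.1, -41.9, -16.4, 2.2, 0, -0, 0.075
-0.1, -43, -13.2, 2.2, 0, -0, 0.075
-0.1, -43.9, -10, 2.3, 0, -0, 0.075
-0.1, -44.5, -6.7, 2.2, 0, -0, 0.075
-0.1, -44.9, -3.3, 2.3, 0, -0, 0.075
-0.1, -45, 0, 2.2, 0, -0, 0.075
-0.1, -44.8, 3.4, 2.3, 0, -0, 0.075
-0.1, -44.5, 6.8, 2.2, 0, -0, 0.075
-0.1, -43.8, 10.1, 2.3, 0, -0, 0.075
-0.1, -43, 13.3, 2.2, 0, -0, 0.075
-0.1, -41.8, 16.5, 2.3, 0, -0, 0.076
-0.1, -40.5, 19.6, 2.2, 0, -0, 0.075
end [ 0.604 -0.012  0.2  ]
```

Emit:
{"name": "arm_command", "arguments": {
  "moves": [-0.1, -39, -22, 2, 0, 0, 0.075, -0.1, -40, -20, 2, 0, 0, 0.075, -0.1, -42, -16, 2, 0, 0, 0.075, -0.1, -43, -13, 2, 0, 0, 0.075, -0.1, -44, -10, 2, 0, 0, 0.075, -0.1, -44, -7, 2, 0, 0, 0.075, -0.1, -45, -3, 2, 0, 0, 0.075, -0.1, -45, 0, 2, 0, 0, 0.075],
  "newtons": 40
}}

```text
clock: 2.2
tcp_pos: [0.4563, 0.213, 0.2154]
orientation: [0.0, 0.509, 0.861, 0.0]
wrist_force: [0.8, 1.0, 0.3]
finger_gap: 0.0384
grip_force: 0.0
```

Emit:
{"name": "arm_command", "arguments": {
  "moves": [-0.1, -45, 3, 2, 0, 0, 0.075, -0.1, -44, 7, 2, 0, 0, 0.075, -0.1, -44, 10, 2, 0, 0, 0.075, -0.1, -43, 13, 2, 0, 0, 0.075, -0.1, -42, 16, 2, 0, 0, 0.075, -0.1, -35, 15, 2, 0, 0, 0.075, -0.1, 0, 0, 0, 0, 0, 0, -0.1, 0, 0, 0, 0, 0, 0]
}}

```text
clock: 3.2
tcp_pos: [0.5971, -0.0066, 0.2031]
orientation: [-0.0, 0.687, 0.727, -0.0]
wrist_force: [0.1, 0.4, -0.0]
finger_gap: 0.0383
grip_force: 0.0
```

```bash
python3 - <<'E'
from h import *
st();s=get_state();p,d=read_camera('wrist');cv2.imwrite('pics/w1.png',p)
P=cloud('wrist',d,s)
for l in ['tray_handle','tier']:
    for r in recognise('wrist',l)[:1]:
        u,v=r['point'];print(l,r['confidence'],u,v,P[int(v),int(u)])
m=(d>0)&(P[...,2]>.055)&(P[...,2]<.08)&(P[...,0]>.57)&(P[...,0]<.635)&(abs(P[...,1]+.01)<.045)
Q=P[m];print(len(Q))
if len(Q)>20: print(Q.min(0),Q.max(0),Q.mean(0),np.polyfit(Q[:,1],Q[:,0],1))
plan([.6045,-.0115,.043],.052,6,-.1)
E
```

```text
t 3.2 tcp [ 0.5971 -0.0066  0.2031] yaw_y 0.0562 tilt [-0.001  0.   ] F [ 0.1  0.4 -0. ] gap 0.0383 grip 0.0
tray_handle 0.7 348.5 146.3 [0.65569198 0.04156124 0.06478109]
tier 0.92 412.1 142.1 [0.70464311 0.05227778 0.09159265]
1306
[ 0.59522918 -0.0549155   0.06298906] [0.61157052 0.03498221 0.07160655] [ 0.60318697 -0.00796502  0.0683527 ] [-0.05513861  0.60274779]
-0.1, -1, 1.2, 26.8, 0, -0, 0.001
-0.1, -1.1, 1.2, 26.7, 0, -0, 0.001
-0.1, -1, 1.2, 26.8, 0, -0, 0.001
-0.1, -1.1, 1.2, 26.7, 0, -0, 0.001
-0.1, -1, 1.2, 26.8, 0, -0, 0.001
-0.1, -1.1, 1.1, 26.7, 0, -0, 0.001
end [ 0.6045 -0.0115  0.043 ]
```

Emit:
{"name": "arm_command", "arguments": {
  "moves": [-0.1, -2, 3, 27, 0, 0, 0, -0.1, -2, 3, 27, 0, 0, 0, -0.1, 0, 0, 27, 0, 0, 0, -0.1, 0, 0, 27, 0, 0, 0, -0.1, 0, 0, 27, 0, 0, 0, -0.1, 0, 0, 25, 0, 0, 0, -0.1, 0, 0, 0, 0, 0, 0, -1, 0, 0, 0, 0, 0, 0],
  "newtons": 50
}}

```text
clock: 4.35
tcp_pos: [0.6042, -0.0099, 0.0444]
orientation: [0.001, 0.687, 0.727, 0.0]
wrist_force: [0.2, 0.5, -0.4]
finger_gap: 0.0214
grip_force: 0.0
```

Emit:
{"name": "arm_command", "arguments": {
  "moves": [-1, 0, 0, 0, 0, 0, 0, -1, 0, 0, 0, 0, 0, 0, -1, 0, 0, 0, 0, 0, 0, -1, 0, 0, 0, 0, 0, 0]
}}

```text
clock: 4.85
tcp_pos: [0.6048, -0.0101, 0.0449]
orientation: [0.001, 0.687, 0.727, 0.001]
wrist_force: [-1.7, 1.7, 5.9]
finger_gap: 0.0103
grip_force: 49.0
```

Emit:
{"name": "arm_command", "arguments": {
  "moves": [-1, 0, -10, 0, 0, 0, 0, -1, 0, -22, 0, 0, 0, 0, -1, 0, -25, 0, 0, 0, 0, -1, 0, -25, 0, 0, 0, 0, -1, 0, -25, 0, 0, 0, 0, -1, 0, -25, 0, 0, 0, 0, -1, 0, -20, 0, 0, 0, 0, -1, 0, -12, 0, 0, 0, 0]
}}

```text
clock: 5.85
tcp_pos: [0.4501, -0.0187, 0.0453]
orientation: [0.006, 0.687, 0.727, 0.009]
wrist_force: [47.7, 13.2, -45.5]
finger_gap: 0.01
grip_force: 48.3
```

Emit:
{"name": "arm_command", "arguments": {
  "moves": [-1, 0, -3, 0, 0, 0, 0, -1, 0, 0, 0, 0, 0, 0, -0.1, 0, 0, 0, 0, 0, 0, -0.1, 0, 0, 0, 0, 0, 0, -0.1, 0, 0, 0, 0, 0, 0]
}}

```text
clock: 6.48
tcp_pos: [0.4369, -0.0199, 0.0434]
orientation: [0.0, 0.687, 0.727, 0.0]
wrist_force: [2.4, 1.4, 0.4]
finger_gap: 0.0384
grip_force: 1.0
```

```bash
python3 - <<'E'
from h import *
st()
M,q=plan([.437,-.018,.2],.055,6,-.1)
w=.0864;f=np.array([.4638,-.3322]);g=f-.047*np.array([np.cos(w),np.sin(w)]);print(g)
plan([*g,.12],w+np.pi/2,12,-.1,M,q)
E
```

```text
t 6.47 tcp [ 0.4369 -0.0199  0.0434] yaw_y 0.0558 tilt [ 0. -0.] F [2.4 1.4 0.4] gap 0.0384 grip 1.0
-0.1, 0.3, 0, -26.1, 0, 0, 0
-0.1, 0.3, 0.1, -26.1, 0, 0, 0
-0.1, 0.3, 0, -26.1, 0, 0, 0
-0.1, 0.3, 0.1, -26.1, 0, 0, 0
-0.1, 0.3, 0, -26.1, 0, 0, 0
-0.1, 0.4, 0.1, -26.1, 0, 0, 0.001
end [ 0.437 -0.018  0.2  ]
[ 0.41697532 -0.33625575]
-0.1, -26.4, -3.1, 6.7, 0, 0, -0.134
-0.1, -25.7, -6.6, 6.7, 0, 0, -0.133
-0.1, -24.6, -10, 6.7, 0, 0, -0.134
-0.1, -23.1, -13.2, 6.7, -0, 0, -0.133
-0.1, -21.1, -16.1, 6.7, -0, 0, -0.134
-0.1, -18.8, -18.8, 6.7, -0, 0, -0.133
-0.1, -16.1, -21.1, 6.7, -0, 0, -0.134
-0.1, -13.2, -23.1, 6.6, -0, 0, -0.133
-0.1, -10, -24.6, 6.7, -0, 0, -0.134
-0.1, -6.6, -25.8, 6.6, -0, 0, -0.133
-0.1, -3.1, -26.4, 6.7, -0, 0, -0.134
-0.1, 0.4, -26.6, 6.6, -0, 0, -0.133
end [ 0.417  -0.3363  0.12  ]
```

Emit:
{"name": "arm_command", "arguments": {
  "moves": [-0.1, 0, 0, -20, 0, 0, 0, -0.1, 0, 0, -30, 0, 0, 0, -0.1, 0, 0, -30, 0, 0, 0, -0.1, 0, 0, -40, 0, 0, 0, -0.1, 0, 0, -37, 0, 0, 0, -0.1, -25, -1, 7, 0, 0, -0.134, -0.1, -25, -6, 7, 0, 0, -0.134, -0.1, -25, -10, 7, 0, 0, -0.134]
}}

```text
clock: 7.48
tcp_pos: [0.4334, -0.0979, 0.1788]
orientation: [-0.001, 0.526, 0.85, -0.0]
wrist_force: [0.4, -0.6, -0.2]
finger_gap: 0.0383
grip_force: 0.0
```

Emit:
{"name": "arm_command", "arguments": {
  "moves": [-0.1, -23, -13, 7, 0, 0, -0.134, -0.1, -21, -16, 7, 0, 0, -0.134, -0.1, -19, -19, 7, 0, 0, -0.134, -0.1, -16, -21, 7, 0, 0, -0.134, -0.1, -13, -23, 7, 0, 0, -0.134, -0.1, -10, -25, 7, 0, 0, -0.134, -0.1, -7, -26, 7, 0, 0, -0.134, -0.1, -3, -26, 7, 0, 0, -0.134]
}}

```text
clock: 8.48
tcp_pos: [0.421, -0.3098, 0.1225]
orientation: [-0.001, 0.018, 1.0, 0.001]
wrist_force: [-0.1, 0.5, -0.8]
finger_gap: 0.0383
grip_force: 0.0
```

Emit:
{"name": "arm_command", "arguments": {
  "moves": [-0.1, 0, -26, 7, 0, 0, -0.134, -0.1, 0, 0, 0, 0, 0, 0, -0.1, 0, 0, 0, 0, 0, 0]
}}

```text
clock: 8.85
tcp_pos: [0.4204, -0.3345, 0.1159]
orientation: [-0.001, -0.046, 0.999, 0.001]
wrist_force: [0.0, -0.6, -0.7]
finger_gap: 0.0384
grip_force: 0.0
```

```bash
cat >> h.py <<'E'
def forkfit(P,bgr,zr,box,thr=125):
    m=(bgr.min(2)>thr)&(P[...,2]>zr[0])&(P[...,2]<zr[1])&(P[...,0]>box[0])&(P[...,0]<box[1])&(P[...,1]>box[2])&(P[...,1]<box[3])
    Q=P[m];c=Q[:,:2].mean(0);w=np.linalg.svd(Q[:,:2]-c)[2][0];t=(Q[:,:2]-c)@w
    print('fit',len(Q),c,w,'yaw',np.arctan2(w[1],w[0]),'ext',t.min(),t.max(),c+w*t.min(),c+w*t.max(),'z',np.percentile(Q[:,2],[5,50,95]))
E
python3 - <<'E'
from h import *
st();s=get_state();p,d=read_camera('wrist');cv2.imwrite('pics/w2.png',p)
P=cloud('wrist',d,s)
forkfit(P,p,(.008,.03),(.33,.6,-.40,-.27),90)
m=(P[...,2]>.009)&(P[...,2]<.03)&(P[...,0]>.36)&(P[...,0]<.455)&(P[...,1]>-.38)&(P[...,1]<-.29)
Q=P[m];print(len(Q),Q.mean(0),np.polyfit(Q[:,0],Q[:,1],1),Q[:,:2].min(0),Q[:,:2].max(0),Q[:,2].max())
p,d=read_camera('top');cv2.imwrite('pics/t2.png',p[100:340,100:460]);np.save('t2.npy',d)
E
```

```text
t 8.85 tcp [ 0.4204 -0.3345  0.1159] yaw_y 1.6622 tilt [-0.001  0.002] F [ 0.  -0.6 -0.7] gap 0.0384 grip 0.0
fit 4221 [ 0.43322757 -0.33452849] [0.99634887 0.08537522] yaw 0.08547928012409321 ext -0.08268707123210291 0.13641752653581007 [ 0.3508424  -0.34158792] [ 0.56914702 -0.32288181] z [0.00963719 0.01492219 0.01635724]
2724 [ 0.40591898 -0.33692692  0.0151715 ] [ 0.07790187 -0.36854877] [ 0.36004383 -0.34876778] [ 0.45497584 -0.32451603] 0.01762551802562777
```

View pics/w2.png

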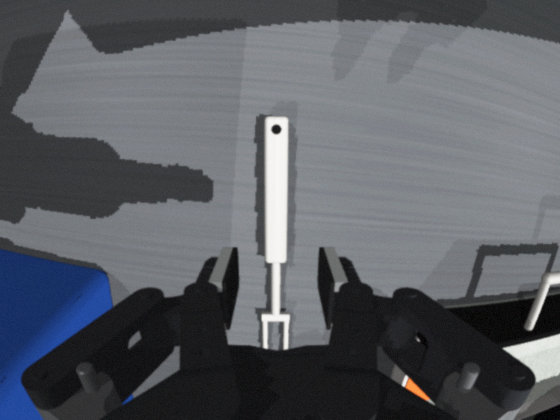

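View pics/t2.png

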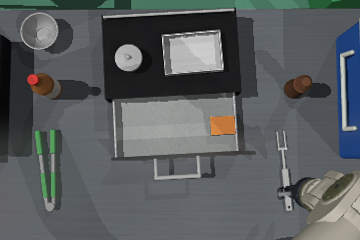

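Emit:
{"name": "arm_command", "arguments": {
  "moves": [-0.1, 0, -1, 20, 0, 0, -0.005, -0.1, 0, 0, 25, 0, 0, 0, -0.1, 0, 0, 25, 0, 0, 0, -0.1, 0, 0, 20, 0, 0, 0, -0.1, 0, 0, 14, 0, 0, 0, -0.1, 0, 0, 8, 0, 0, 0, -0.1, 0, 0, 2, 0, 0, 0, -0.1, 0, 0, 0, 0, 0, 0]
}}

```text
clock: 9.95
tcp_pos: [0.4217, -0.3367, 0.0027]
orientation: [0.0, -0.049, 0.999, -0.0]
wrist_force: [-0.9, 0.2, -0.5]
finger_gap: 0.0385
grip_force: 0.0
```

Emit:
{"name": "arm_command", "arguments": {
  "moves": [-1, 0, 0, 0, 0, 0, 0, -1, 0, 0, 0, 0, 0, 0, -1, 0, 0, 0, 0, 0, 0, -1, 0, 0, 0, 0, 0, 0],
  "newtons": 60
}}

```text
clock: 10.45
tcp_pos: [0.4219, -0.337, 0.0031]
orientation: [0.001, -0.049, 0.999, -0.001]
wrist_force: [-1.0, 0.2, 5.4]
finger_gap: 0.0162
grip_force: 60.6
```

Emit:
{"name": "arm_command", "arguments": {
  "moves": [-1, 0, 0, -5, 0, 0, 0, -1, 0, 0, -15, 0, 0, 0, -1, 0, 0, -25, 0, 0, 0, -1, 0, 0, -25, 0, 0, 0, -1, 0, 0, -25, 0, 0, 0, -1, 0, 0, -25, 0, 0, 0, -1, 0, 0, -20, 0, 0, 0, -1, 0, 0, 0, 0, 0, 0]
}}

```text
clock: 11.45
tcp_pos: [0.4223, -0.3374, 0.1445]
orientation: [0.001, -0.049, 0.999, -0.002]
wrist_force: [-0.1, 0.3, -1.3]
finger_gap: 0.0164
grip_force: 59.8
```

```bash
python3 - <<'E'
from h import *
st();s=get_state()
p,d=read_camera('wrist');P=cloud('wrist',d,s)
# fork in tool frame
T=(P-np.array(s['tcp_pos']))@rot(s['orientation'])
m=(d>0)&(p.min(2)>110)&(abs(T[...,1])<.03)&(T[...,2]>-.04)&(T[...,2]<.02)&(T[...,0]>.015)&(T[...,0]<.13)
Q=T[m];print('fork in tool',len(Q),Q.min(0),Q.max(0),np.polyfit(Q[:,0],Q[:,1],1),np.polyfit(Q[:,0],Q[:,2],1))
cv2.imwrite('pics/w3.png',p)
p,d=read_camera('top');P=cloud('top',d);cv2.imwrite('pics/t3.png',p)
b,g,r=[p[...,i].astype(int) for i in range(3)]
m=(r>150)&(b<90)&(g>60)&(P[...,2]>.02)&(P[...,2]<.06)&(P[...,1]<0)&(P[...,1]>-.25)
Q=P[m];print('guard',len(Q),Q.min(0),Q.max(0),np.median(Q[:,2]))
v,u=np.nonzero(m);G=ray('top',np.c_[u,v],.038)[:,:2]
print(cv2.minAreaRect(G.astype(np.float32)*1000),G.min(0),G.max(0))
# frame: panel top edge & walls
m=(d>0)&(P[...,2]>.066)&(P[...,2]<.084)&(P[...,0]>.46)&(P[...,0]<.52)&(abs(P[...,1]+.01)<.2)
Q=P[m];print('panel',len(Q),np.polyfit(Q[:,1],Q[:,0],1),Q.min(0),Q.max(0))
m=(d>0)&(P[...,2]>.085)&(P[...,2]<.097)&(abs(P[...,1])<.25)&(P[...,0]>.6)
Q=P[m];print('tier',cv2.minAreaRect(Q[:,:2].astype(np.float32)*1000))
m=(d>0)&(P[...,2]>.03)&(P[...,2]<.045)&(abs(P[...,1])<.23)&(P[...,0]>.5)&(P[...,0]<.65)
Q=P[m];L=Q[Q[:,1]>.1];Rr=Q[(Q[:,1]<-.17)];print('walls',len(L),L.mean(0),np.polyfit(L[:,0],L[:,1],1),len(Rr),Rr.mean(0))
m=(d>0)&(P[...,2]<.02)&(P[...,2]>0.004)&(abs(P[...,1])<.1)&(P[...,0]>.52)&(P[...,0]<.63);print('floor z',np.median(P[m][:,2]))
E
```

```text
t 11.45 tcp [ 0.4223 -0.3374  0.1445] yaw_y 1.6691 tilt [ 0.003 -0.003] F [-0.1  0.3 -1.3] gap 0.0164 grip 59.8
fork in tool 5211 [ 0.01500266 -0.0080461  -0.01461566] [ 0.07119946  0.01024926 -0.00786679] [0.0154816  0.00039618] [ 0.00503299 -0.01224199]
guard 426 [ 0.56878668 -0.18485991  0.03119183] [ 0.62101763 -0.11569308  0.04701495] 0.03898114275104658
((595.0394287109375, -151.18235778808594), (51.588470458984375, 68.51790618896484), 3.3681142330169678) [ 0.56895512 -0.18467515] [ 0.62066203 -0.11586084]
panel 427 [-0.04803338  0.50360197] [ 0.46208818 -0.19886894  0.06622833] [0.51754677 0.16268383 0.08314234]
tier ((794.0692138671875, -2.845916748046875), (241.43997192382812, 380.5224609375), 3.1635637283325195)
walls 86 [0.57765812 0.15929481 0.03622387] [0.05592548 0.126989  ] 170 [ 0.59061092 -0.18208766  0.0373089 ]
floor z 0.010638828041427129
```

```bash
python3 - <<'E'
from h import *
p,d=read_camera('top');P=cloud('top',d)
m=(d>0)&(P[...,2]>.055)&(P[...,2]<.078)&(P[...,0]>.40)&(P[...,0]<.475)&(abs(P[...,1]+.02)<.1)
Q=P[m];print('handle',len(Q),Q.min(0),Q.max(0),np.polyfit(Q[:,1],Q[:,0],1))
g=p.min(2).astype(int);m2=np.zeros_like(m);m2[240:300,240:310]=g[240:300,240:310]>115
v,u=np.nonzero(m2);H=ray('top',np.c_[u,v],.066)[:,:2];H=H[(H[:,0]<.47)];print(len(H),H.min(0),H.max(0))
f=H[H[:,0]<H[:,0].min()+.022];print(np.polyfit(f[:,1],f[:,0],1),f.mean(0))
for y in [-.16,-.1,0.05,.1]:
    k=(d>0)&(abs(P[...,1]-y)<.006)&(P[...,0]>.46)&(P[...,0]<.68)
    Q=P[k];Q=Q[np.argsort(Q[:,0])];b=np.round(Q[:,0]/.006).astype(int)
    print(y,[(round(float(Q[b==i,0].mean()),3),round(float(np.median(Q[b==i,2])),3)) for i in np.unique(b)])
E
```

```text
handle 253 [ 0.44250603 -0.08531219  0.05632934] [0.47329907 0.04352095 0.07486899] [-0.02495236  0.45259424]
213 [ 0.44281081 -0.085121  ] [0.46773701 0.04310943]
[-0.03882669  0.45007775] [ 0.45081419 -0.01896739]
-0.16 [(0.462, 0.001), (0.467, -0.001), (0.474, -0.001), (0.481, -0.003), (0.487, 0.001), (0.493, 0.0), (0.499, 0.001), (0.505, 0.002), (0.51, 0.004), (0.516, 0.075), (0.522, 0.013), (0.528, 0.012), (0.534, 0.01), (0.539, 0.011), (0.545, 0.012), (0.551, 0.011), (0.557, 0.011), (0.563, 0.012), (0.569, 0.026), (0.576, 0.041), (0.582, 0.039), (0.588, 0.038), (0.593, 0.037), (0.599, 0.04), (0.605, 0.037), (0.612, 0.039), (0.619, 0.038), (0.626, 0.011), (0.63, 0.011), (0.636, 0.01), (0.642, 0.01), (0.648, 0.012), (0.654, 0.012), (0.66, 0.01), (0.666, 0.011), (0.672, 0.009), (0.677, 0.012)]
-0.1 [(0.462, 0.0), (0.467, -0.001), (0.474, -0.0), (0.481, 0.001), (0.487, -0.001), (0.493, 0.001), (0.499, 0.001), (0.505, 0.001), (0.511, 0.075), (0.516, 0.043), (0.522, 0.012), (0.528, 0.008), (0.534, 0.009), (0.54, 0.012), (0.546, 0.011), (0.551, 0.011), (0.557, 0.009), (0.563, 0.01), (
[... 758 characters left out ...]
.01), (0.642, 0.011), (0.649, 0.007), (0.654, 0.009), (0.66, 0.008), (0.666, 0.012), (0.673, 0.012), (0.678, 0.014)]
0.1 [(0.462, -0.003), (0.467, 0.001), (0.473, 0.002), (0.48, -0.002), (0.487, 0.002), (0.493, -0.0), (0.498, 0.074), (0.504, 0.073), (0.511, 0.011), (0.517, 0.01), (0.522, 0.012), (0.528, 0.009), (0.534, 0.013), (0.54, 0.01), (0.546, 0.011), (0.551, 0.013), (0.557, 0.012), (0.563, 0.01), (0.569, 0.011), (0.575, 0.01), (0.581, 0.011), (0.588, 0.012), (0.594, 0.012), (0.601, 0.01), (0.607, 0.012), (0.613, 0.011), (0.619, 0.011), (0.625, 0.01), (0.63, 0.009), (0.637, 0.011), (0.642, 0.01), (0.649, 0.01), (0.654, 0.01), (0.66, 0.012), (0.666, 0.012), (0.672, 0.087), (0.677, 0.09)]
```

View pics/t3.png

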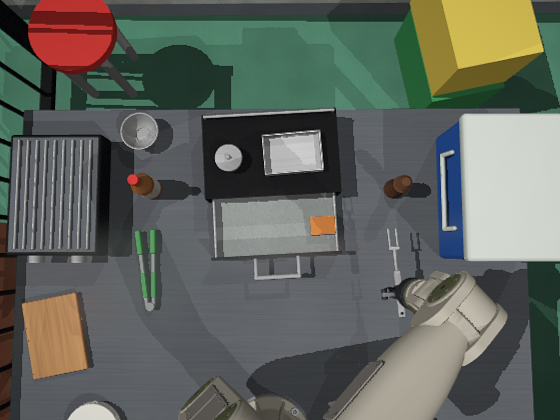

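Handle grasped and tray open: the top view shows the fork held at the right and the guard roof at about (322, 225). The tray stands about 154 mm open after a small rebound, so I use the guard's measured position, with its mouth near (0.5935, -0.1157).

```bash
cat >> h.py <<'E'
TH=.056;MOUTH=np.array([.5935,-.1157])
def tcp_for(ty,yaw_off=.0155):  # tcp xy so that the tip sits at y=ty in mouth frame
    yy=TH+yaw_off;ex=np.array([-np.sin(TH),np.cos(TH)]);tip=MOUTH+ex*ty
    return tip-down(yy)[:2,:2]@np.array([-.158,-.002]),yy
E
python3 - <<'E'
from h import *
M,q=plan([.46,-.12,.2],1.669,5,-1)
t,yy=tcp_for(.02);print(t,yy)
plan([*t,.2],yy,11,-1,M,q)
E
```

```text
-1, -12, 42.2, -11.6, 0, -0, -0
-1, -12, 42.2, -11.7, 0, -0, -0
-1, -12, 42.3, -11.6, 0, -0, -0
-1, -12, 42.2, -11.7, 0.001, -0, -0
-1, -12, 42.3, -11.7, 0, -0.001, -0
end [ 0.46 -0.12  0.2 ]
[0.5830881  0.06200783] 0.07150000000000001
-1, -12.8, 15.4, 0, 0, 0, 0.145
-1, -10.4, 17, 0, 0, 0, 0.145
-1, -7.8, 18.4, 0, 0, 0, 0.145
-1, -5.1, 19.3, 0, 0, 0, 0.145
-1, -2.2, 19.8, 0, 0, 0, 0.145
-1, 0.6, 20, 0, 0, 0, 0.145
-1, 3.5, 19.7, 0, 0, 0, 0.145
-1, 6.3, 18.9, 0, 0, 0, 0.146
-1, 9, 17.8, 0, 0, 0, 0.145
-1, 11.5, 16.3, 0, 0, -0, 0.146
-1, 13.8, 14.5, 0.1, 0, -0, 0.145
end [0.5831 0.062  0.2   ]
```

Emit:
{"name": "arm_command", "arguments": {
  "moves": [-1, -6, 20, -12, 0, 0, 0, -1, -12, 42, -12, 0, 0, 0, -1, -12, 42, -12, 0, 0, 0, -1, -12, 42, -12, 0, 0, 0, -1, -12, 42, -8, 0, 0, 0, -1, -6, 23, 0, 0, 0, 0, -1, -13, 15, 0, 0, 0, 0.145, -1, -10, 17, 0, 0, 0, 0.145]
}}

```text
clock: 12.6
tcp_pos: [0.4823, -0.0859, 0.1983]
orientation: [-0.0, 0.098, 0.995, 0.0]
wrist_force: [1.4, -0.1, -1.7]
finger_gap: 0.0159
grip_force: 59.7
```

Emit:
{"name": "arm_command", "arguments": {
  "moves": [-1, -8, 18, 0, 0, 0, 0.145, -1, -5, 19, 0, 0, 0, 0.145, -1, -2, 20, 0, 0, 0, 0.145, -1, 1, 20, 0, 0, 0, 0.145, -1, 4, 20, 0, 0, 0, 0.145, -1, 6, 19, 0, 0, 0, 0.145, -1, 9, 18, 0, 0, 0, 0.145, -1, 11, 16, 0, 0, 0, 0.145]
}}

```text
clock: 13.6
tcp_pos: [0.5711, 0.0459, 0.1981]
orientation: [-0.001, 0.627, 0.779, -0.0]
wrist_force: [-0.2, -0.7, -2.2]
finger_gap: 0.0162
grip_force: 59.7
```

Emit:
{"name": "arm_command", "arguments": {
  "moves": [-1, 14, 14, 0, 0, 0, 0.145, -1, 0, 0, 0, 0, 0, 0, -1, 0, 0, 0, 0, 0, 0]
}}

```text
clock: 13.98
tcp_pos: [0.5816, 0.0612, 0.1981]
orientation: [-0.0, 0.68, 0.734, -0.0]
wrist_force: [0.1, -0.8, -1.3]
finger_gap: 0.0165
grip_force: 59.7
```

```bash
python3 - <<'E'
from h import *
st();s=get_state();p,d=read_camera('wrist');P=cloud('wrist',d,s)
T=(P-np.array(s['tcp_pos']))@rot(s['orientation'])
m=(d>0)&(p.min(2)>110)&(abs(T[...,1])<.03)&(T[...,2]>-.04)&(T[...,2]<.02)&(T[...,0]>.015)&(T[...,0]<.13)
Q=T[m];print('fork in tool',len(Q),Q.min(0),Q.max(0),np.polyfit(Q[:,0],Q[:,1],1),np.polyfit(Q[:,0],Q[:,2],1))
p,d=read_camera('top');cv2.imwrite('pics/t4.png',cv2.resize(p[150:330,180:380],None,fx=3,fy=3));P=cloud('top',d)
b,g,r=[p[...,i].astype(int) for i in range(3)]
m=(r>150)&(b<90)&(g>60)&(P[...,2]>.02)&(P[...,2]<.06)&(P[...,1]<0)&(P[...,1]>-.25)
v,u=np.nonzero(m);G=ray('top',np.c_[u,v],.038)[:,:2];print(cv2.minAreaRect(G.astype(np.float32)*1000))
m=(d>0)&(P[...,2]>.16)&(P[...,2]<.24)&(P[...,1]<.02)&(P[...,1]>-.14)&(P[...,0]>.54)&(P[...,0]<.63)
Q=P[m];print('front fork',len(Q),Q.min(0),Q.max(0),np.polyfit(Q[:,1],Q[:,0],1)) if m.sum()>5 else 0
t,yy=tcp_for(.02);plan([*t,.016],yy,8,-1)
E
```

```text
t 13.97 tcp [0.5816 0.0612 0.1981] yaw_y 0.0765 tilt [-0.001 -0.   ] F [ 0.1 -0.8 -1.3] gap 0.0165 grip 59.7
fork in tool 5290 [ 0.01504326 -0.00949573 -0.01471191] [ 0.07167347  0.00904973 -0.00827417] [ 0.01100219 -0.00074975] [ 0.00549361 -0.01227654]
((617.9407958984375, -153.24559020996094), (71.56755065917969, 21.343149185180664), 73.53621673583984)
front fork 195 [ 0.57490981 -0.09773619  0.19913434] [0.60282602 0.01800475 0.21286167] [-0.07114308  0.58501702]
-1, 0.2, 0.2, 22.8, -0, -0, 0
-1, 0.1, 0.2, 22.8, -0, -0, 0
-1, 0.2, 0.2, 22.8, -0, -0, 0.001
-1, 0.1, 0.2, 22.8, -0, -0, 0
-1, 0.2, 0.2, 22.8, -0, -0, 0.001
-1, 0.1, 0.2, 22.8, -0, -0, 0
-1, 0.2, 0.2, 22.7, -0, -0, 0.001
-1, 0.1, 0.1, 22.8, -0.001, -0, 0
end [0.583 0.062 0.016]
```

View pics/t4.png

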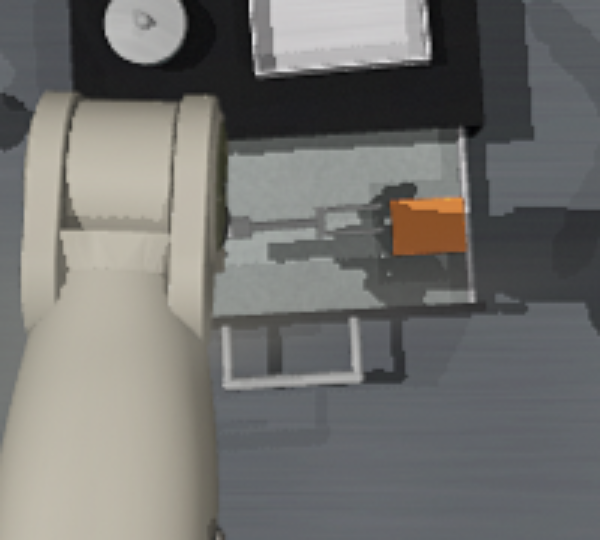

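Emit:
{"name": "arm_command", "arguments": {
  "moves": [-1, 1, 1, 20, 0, 0, 0.007, -1, 0, 0, 28, 0, 0, 0, -1, 0, 0, 30, 0, 0, 0, -1, 0, 0, 30, 0, 0, 0, -1, 0, 0, 28, 0, 0, 0, -1, 0, 0, 22, 0, 0, 0, -1, 0, 0, 16, 0, 0, 0, -1, 0, 0, 0, 0, 0, 0]
}}

```text
clock: 15.08
tcp_pos: [0.5822, 0.0616, 0.0233]
orientation: [-0.001, 0.683, 0.73, -0.001]
wrist_force: [0.0, -0.7, -0.7]
finger_gap: 0.0163
grip_force: 59.7
```

```bash
python3 - <<'E'
from h import *
st();p,d=read_camera('top');P=cloud('top',d)
m=(d>0)&(P[...,2]>.016)&(P[...,2]<.03)&(P[...,1]<.03)&(P[...,1]>-.112)&(P[...,0]>.57)&(P[...,0]<.62)
Q=P[m];print('front fork',len(Q),Q.min(0),Q.max(0),np.polyfit(Q[:,1],Q[:,0],1)) if m.sum()>5 else 0
t,yy=tcp_for(.02);plan([*t,.0135],yy,2,-1)
cv2.imwrite('pics/t5.png',cv2.resize(p[190:270,240:360],None,fx=5,fy=5))
E
```

```text
t 15.07 tcp [0.5822 0.0616 0.0233] yaw_y 0.0667 tilt [-0.002  0.   ] F [ 0.  -0.7 -0.7] gap 0.0163 grip 59.7
front fork 96 [ 0.57004644 -0.11098055  0.01600381] [0.6108419  0.02857581 0.02998503] [-0.09232898  0.58396023]
-1, 0.1, -0, 5.4, -0, -0, -0.002
-1, 0.2, -0, 5.4, -0.001, -0, -0.003
end [0.5831 0.062  0.0135]
```

View pics/t5.png

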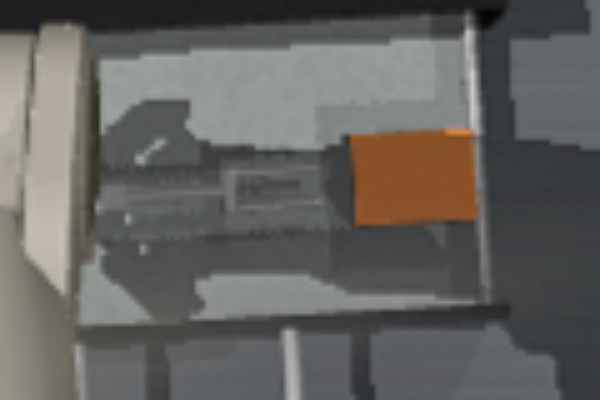

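Emit:
{"name": "arm_command", "arguments": {
  "moves": [-1, 0, 2.5, 0, 0, 0, 0, -1, 0, 0, 5, 0, 0, 0, -1, 0, 0, 4, 0, 0, 0, -1, -8, 0, 0, 0, 0, 0, -1, -12, 0, 0, 0, 0, 0, -1, -12, 0, 0, 0, 0, 0, -1, -6, 0, 0, 0, 0, 0, -1, 0, 0, 0, 0, 0, 0]
}}

```text
clock: 16.12
tcp_pos: [0.5886, 0.0234, 0.0154]
orientation: [0.0, 0.683, 0.73, 0.0]
wrist_force: [0.2, -0.3, -1.9]
finger_gap: 0.0165
grip_force: 59.7
```

```bash
python3 - <<'E'
from h import *
st();t,yy=tcp_for(-.062);plan([*t,.013],yy,5,-1)
E
```

```text
t 16.12 tcp [0.5886 0.0234 0.0154] yaw_y 0.0657 tilt [0. 0.] F [ 0.2 -0.3 -1.9] gap 0.0165 grip 59.7
-1, -8.6, -0.7, 0.5, 0, -0, -0.001
-1, -8.6, -0.8, 0.5, 0, -0, -0.001
-1, -8.6, -0.8, 0.5, 0, -0, -0.001
-1, -8.7, -0.7, 0.4, 0, -0, -0.001
-1, -8.6, -0.8, 0.5, 0, -0, -0.002
end [ 0.5877 -0.0199  0.013 ]
```

Emit:
{"name": "arm_command", "arguments": {
  "moves": [-1, -8, 0, 0, 0, 0, 0, -1, -12, 0, 0, 0, 0, 0, -1, -12, 0, 0, 0, 0, 0, -1, -9, 0, 0, 0, 0, 0, -1, 0, 0, 1.5, 0, 0, 0, -1, 0, 0, 1, 0, 0, 0, -1, 0, 0, 0, 0, 0, 0]
}}

```text
clock: 17.0
tcp_pos: [0.5914, -0.0168, 0.0132]
orientation: [0.0, 0.683, 0.73, -0.0]
wrist_force: [-0.8, -1.4, 1.6]
finger_gap: 0.016
grip_force: 60.1
```

```bash
python3 - <<'E'
from h import *
st();s=get_state();p,d=read_camera('wrist');P=cloud('wrist',d,s);cv2.imwrite('pics/w6.png',p)
ax=np.array([[np.cos(TH),np.sin(TH)],[-np.sin(TH),np.cos(TH)]])
L=(P[...,:2]-MOUTH)@ax.T
m=(d>0)&(p.min(2)>150)&(P[...,2]>.016)&(P[...,2]<.032)&(L[...,1]>.06)&(L[...,1]<.21)&(abs(L[...,0])<.03)
Q=L[m];print(len(Q),Q.min(0),Q.max(0),np.polyfit(Q[:,1],Q[:,0],1),P[m][:,2].mean())
E
```

```text
t 17.0 tcp [ 0.5914 -0.0168  0.0132] yaw_y 0.0672 tilt [ 0.001 -0.001] F [-0.8 -1.4  1.6] gap 0.016 grip 60.1
6976 [-0.01155508  0.06608   ] [0.0109666 0.1705809] [0.01076775 0.0013657 ] 0.025363577860249238
```

View pics/w6.png

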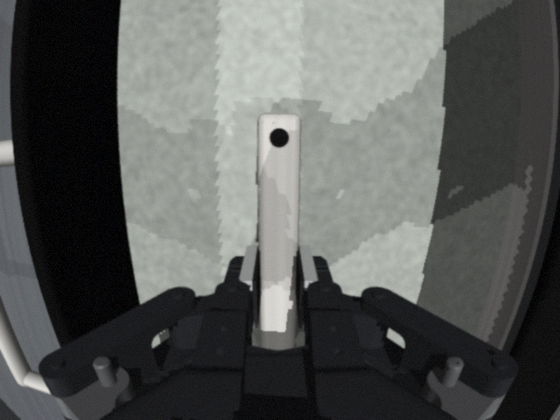

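The fork lies on the tray floor, its tail hole at (279, 137). The tail is 171 mm from the mouth, so the tips are about 59 mm in. I'll nudge it 3 mm further, then release.

Emit:
{"name": "arm_command", "arguments": {
  "moves": [-1, -3, 0, 0, 0, 0, 0, -1, 0, 0, 0, 0, 0, 0, -0.1, 0, 0, 0, 0, 0, 0, -0.1, 0, 0, 0, 0, 0, 0, -0.1, 0, 0, 0, 0, 0, 0, -0.1, 0, 0, -10, 0, 0, 0, -0.1, 0, 0, -20, 0, 0, 0, -0.1, 0, 0, -30, 0, 0, 0]
}}

```text
clock: 18.05
tcp_pos: [0.5907, -0.0196, 0.0732]
orientation: [-0.001, 0.683, 0.73, -0.0]
wrist_force: [0.2, 0.7, 0.5]
finger_gap: 0.038
grip_force: 0.0
```

Emit:
{"name": "arm_command", "arguments": {
  "moves": [-0.1, 0, 0, -30, 0, 0, 0, -0.1, 0, 0, -40, 0, 0, 0, -1, 0, 0, -30, 0, 0, 0, -1, 0, 0, 0, 0, 0, 0]
}}

```text
clock: 18.55
tcp_pos: [0.5933, -0.0201, 0.1764]
orientation: [0.003, 0.683, 0.73, 0.002]
wrist_force: [0.3, -0.2, -0.3]
finger_gap: 0.0027
grip_force: 0.0
```

```bash
python3 - <<'E'
from h import *
st();s=get_state();p,d=read_camera('wrist');P=cloud('wrist',d,s)
ax=np.array([[np.cos(TH),np.sin(TH)],[-np.sin(TH),np.cos(TH)]])
L=(P[...,:2]-MOUTH)@ax.T
m=(d>0)&(p.min(2)>150)&(P[...,2]>.016)&(P[...,2]<.032)&(L[...,1]>.06)&(L[...,1]<.21)&(abs(L[...,0])<.03)
Q=L[m];print('tail',len(Q),Q.min(0),Q.max(0),np.polyfit(Q[:,1],Q[:,0],1),P[m][:,2].mean())
p,d=read_camera('top');P=cloud('top',d)
m=(d>0)&(P[...,2]>.055)&(P[...,2]<.078)&(P[...,0]>.42)&(P[...,0]<.475)&(abs(P[...,1]+.02)<.1)
Q=P[m];print('handle',len(Q),Q.min(0),Q.max(0))
M,q=plan([.40,-.022,.16],.056,6,-1);plan([.40,-.022,.05],.056,4,-1,M,q)
E
```

```text
t 18.55 tcp [ 0.5933 -0.0201  0.1764] yaw_y 0.0669 tilt [ 0.006 -0.001] F [ 0.3 -0.2 -0.3] gap 0.0027 grip 0.0
tail 2122 [-0.0065605   0.06002861] [0.01172704 0.167964  ] [-0.00419379  0.00324001] 0.025222777900578953
handle 49 [ 0.44819002 -0.08535387  0.05951584] [ 0.47321901 -0.0682894   0.07254034]
-1, 1.8, -31.8, 2.1, 0, 0, 0.002
-1, 1.7, -31.8, 2.1, 0, 0, 0.002
-1, 1.6, -31.9, 2.1, 0, 0, 0.002
-1, 1.6, -31.8, 2.2, 0, 0, 0.002
-1, 1.5, -31.9, 2.1, 0, 0, 0.001
-1, 1.4, -31.9, 2.2, 0.001, 0, 0.002
end [ 0.4   -0.022  0.16 ]
-1, 0, 0, 27.5, -0, 0, -0
-1, 0, 0, 27.5, -0, 0, -0
-1, 0, 0.1, 27.5, -0, 0, -0
-1, 0, 0, 27.5, -0, 0, -0
end [ 0.4   -0.022  0.05 ]
```

Emit:
{"name": "arm_command", "arguments": {
  "moves": [-1, 2, -25, 2, 0, 0, 0.003, -1, 2, -35, 2, 0, 0, 0.003, -1, 2, -35, 2, 0, 0, 0.003, -1, 2, -35, 2, 0, 0, 0.001, -1, 2, -35, 2, 0, 0, 0, -1, 0, -27, 2, 0, 0, 0, -1, 0, 0, 0, 0, 0, 0, -1, 0, 0, 0, 0, 0, 0]
}}

```text
clock: 19.65
tcp_pos: [0.3997, -0.0214, 0.1604]
orientation: [0.0, 0.687, 0.727, 0.0]
wrist_force: [-0.1, -0.6, -0.0]
finger_gap: -0.0001
grip_force: 0.0
```

Emit:
{"name": "arm_command", "arguments": {
  "moves": [-1, 0, 0, 30, 0, 0, 0, -1, 0, 0, 30, 0, 0, 0, -1, 0, 0, 30, 0, 0, 0, -1, 0, 0, 25, 0, 0, 0, -1, 0, 0, 0, 0, 0, 0]
}}

```text
clock: 20.27
tcp_pos: [0.3983, -0.021, 0.0441]
orientation: [-0.002, 0.687, 0.727, -0.001]
wrist_force: [-0.4, 1.3, 0.8]
finger_gap: -0.0003
grip_force: 0.0
```

```bash
python3 -c "
from h import *
st()"
```

```text
t 20.27 tcp [ 0.3983 -0.021   0.0441] yaw_y 0.0573 tilt [-0.004  0.001] F [-0.4  1.3  0.8] gap -0.0003 grip 0.0
```

Emit:
{"name": "arm_command", "arguments": {
  "moves": [-1, 0, 12, 0, 0, 0, 0, -1, 0, 8, 0, 0, 0, 0, -1, 0, 5, 0, 0, 0, 0, -1, 0, 5, 0, 0, 0, 0, -1, 0, 5, 0, 0, 0, 0, -1, 0, 8, 0, 0, 0, 0, -1, 0, 10, 0, 0, 0, 0, -1, 0, 12, 0, 0, 0, 0]
}}

```text
clock: 21.28
tcp_pos: [0.4645, -0.0175, 0.0457]
orientation: [-0.0, 0.687, 0.727, 0.0]
wrist_force: [-1.7, 0.4, 0.6]
finger_gap: -0.0002
grip_force: 0.9
```

Emit:
{"name": "arm_command", "arguments": {
  "moves": [-1, 0, 13, 0, 0, 0, 0, -1, 0, 13, 0, 0, 0, 0, -1, 0, 13, 0, 0, 0, 0, -1, 0, 13, 0, 0, 0, 0, -1, 0, 13, 0, 0, 0, 0, -1, 0, 13, 0, 0, 0, 0, -1, 0, 12, 0, 0, 0, 0, -1, 0, 10, 0, 0, 0, 0]
}}

```text
clock: 22.28
tcp_pos: [0.5647, -0.012, 0.0457]
orientation: [0.0, 0.687, 0.727, 0.0]
wrist_force: [-1.8, -1.4, -0.7]
finger_gap: 0.0003
grip_force: 0.9
```

Emit:
{"name": "arm_command", "arguments": {
  "moves": [-1, 0, 6, 0, 0, 0, 0, -1, 0, 4, 0, 0, 0, 0, -1, 0, 3, 0, 0, 0, 0, -1, 0, 2, 0, 0, 0, 0, -1, 0, 0, 0, 0, 0, 0]
}}

```text
clock: 22.9
tcp_pos: [0.579, -0.0109, 0.0459]
orientation: [0.0, 0.687, 0.727, 0.0]
wrist_force: [0.0, 0.5, 0.7]
finger_gap: 0.0001
grip_force: 0.2
```

Emit:
{"name": "arm_command", "arguments": {
  "moves": [-1, 0, 2, 0, 0, 0, 0, -1, 0, 2, 0, 0, 0, 0, -1, 0, 1, 0, 0, 0, 0, -1, 0, 0, 0, 0, 0, 0]
}}

```text
clock: 23.4
tcp_pos: [0.584, -0.0107, 0.0459]
orientation: [0.0, 0.687, 0.727, 0.0]
wrist_force: [0.0, -0.6, 0.0]
finger_gap: 0.0002
grip_force: 0.4
```

```bash
python3 - <<'E'
from h import *
st();p,d=read_camera('top');P=cloud('top',d)
for c,n in ((p,'now'),(cv2.imread('pics/top0.png'),'start')):
    g=c.min(2).astype(int);m=np.zeros(g.shape,bool);m[205:240,245:310]=g[205:240,245:310]>115
    v,u=np.nonzero(m);Q=ray('top',np.c_[u,v],.066)[:,:2];f=Q[(Q[:,0]<.615)&(Q[:,0]>.57)&((Q[:,1]>.015)|(Q[:,1]<-.06))]
    print(n,len(f),f.min(0),f.max(0),f.mean(0))
cv2.imwrite('pics/t7.png',p)
E
```

```text
t 23.4 tcp [ 0.584  -0.0107  0.0459] yaw_y 0.0571 tilt [0. 0.] F [ 0.  -0.6  0. ] gap 0.0002 grip 0.4
now 320 [ 0.57077111 -0.0691048 ] [0.61325444 0.06884958] [0.59239191 0.02831018]
start 84 [ 0.59624768 -0.07752596] [0.6132126  0.05190435] [0.60394683 0.00336055]
```

Still no firm end-stop; I'll continue in small steps until the force rises.

Emit:
{"name": "arm_command", "arguments": {
  "moves": [-1, 0, 1, 0, 0, 0, 0, -1, 0, 1, 0, 0, 0, 0, -1, 0, 1, 0, 0, 0, 0, -1, 0, 0, 0, 0, 0, 0]
}}

```text
clock: 23.95
tcp_pos: [0.587, -0.0106, 0.0458]
orientation: [0.0, 0.687, 0.727, 0.0]
wrist_force: [-0.8, 0.1, 0.4]
finger_gap: -0.0001
grip_force: 0.5
```

Emit:
{"name": "arm_command", "arguments": {
  "moves": [-1, 0, 1, 0, 0, 0, 0, -1, 0, 1, 0, 0, 0, 0, -1, 0, 1, 0, 0, 0, 0, -1, 0, 0, 0, 0, 0, 0]
}}

```text
clock: 24.45
tcp_pos: [0.59, -0.0104, 0.0458]
orientation: [0.0, 0.687, 0.727, 0.0]
wrist_force: [-1.6, 0.8, -0.6]
finger_gap: 0.0001
grip_force: 0.5
```

Emit:
{"name": "arm_command", "arguments": {
  "moves": [-1, 0, 1, 0, 0, 0, 0, -1, 0, 1, 0, 0, 0, 0, -1, 0, 1, 0, 0, 0, 0, -1, 0, 0, 0, 0, 0, 0]
}}

```text
clock: 24.95
tcp_pos: [0.593, -0.0102, 0.0458]
orientation: [0.0, 0.687, 0.727, 0.0]
wrist_force: [-1.7, -0.3, 1.3]
finger_gap: 0.0001
grip_force: 0.5
```

```bash
python3 - <<'E'
from h import *
st();p,d=read_camera('wrist');s=get_state();P=cloud('wrist',d,s)
ax=np.array([[np.cos(TH),np.sin(TH)],[-np.sin(TH),np.cos(TH)]]);L=(P[...,:2]-np.array([.604,-.011]))@ax.T
for a,b in ((.032,.05),(.01,.03),(-.05,-.03)):
  m=(d>0)&(p.min(2)>90)&(P[...,2]>.05)&(P[...,2]<.076)&(L[...,1]>a)&(L[...,1]<b)&(abs(L[...,0])<.03)
  if m.any(): print(a,m.sum(),L[m][:,0].min(),L[m][:,0].mean(),L[m][:,0].max())
p,d=read_camera('side');cv2.imwrite('pics/s8.png',cv2.resize(p[120:300,220:460],None,fx=3,fy=3));P=cloud('side',d)
d0=np.load('side0.npy');P0=cloud('side',d0);a0=cv2.imread('pics/side0.png')
for n,(im,D,X) in dict(now=(p,d,P),start=(a0,d0,P0)).items():
  L=(X[...,:2]-np.array([.604,-.011]))@ax.T
  m=(D>0)&(im.min(2)>110)&(X[...,2]>.05)&(X[...,2]<.076)&(L[...,1]>-.055)&(L[...,1]<-.03)&(abs(L[...,0])<.03)
  print(n,m.sum(),np.percentile(L[m][:,0],[5,50,95]) if m.any() else 0)
  k=(D>0)&(X[...,2]>.02)&(X[...,2]<.07)&(L[...,1]>-.17)&(L[...,1]<-.08)&(abs(L[...,0]-.055)<.025);print(' panel',k.sum(),np.percentile(L[k][:,0],[10,50,90]))
E
```

```text
t 24.95 tcp [ 0.593  -0.0102  0.0458] yaw_y 0.057 tilt [0. 0.] F [-1.7 -0.3  1.3] gap 0.0001 grip 0.5
0.032 1323 0.002071722671369123 0.0074618227013947625 0.01430765774441423
0.01 1862 -0.0248199729852544 0.0012049474016613607 0.014199907568650767
now 0 0
 panel 543 [0.06152408 0.06292701 0.06450497]
start 32 [-0.00525471 -0.00253161  0.00268025]
 panel 538 [0.05317049 0.05464822 0.05604527]
```

View pics/s8.png

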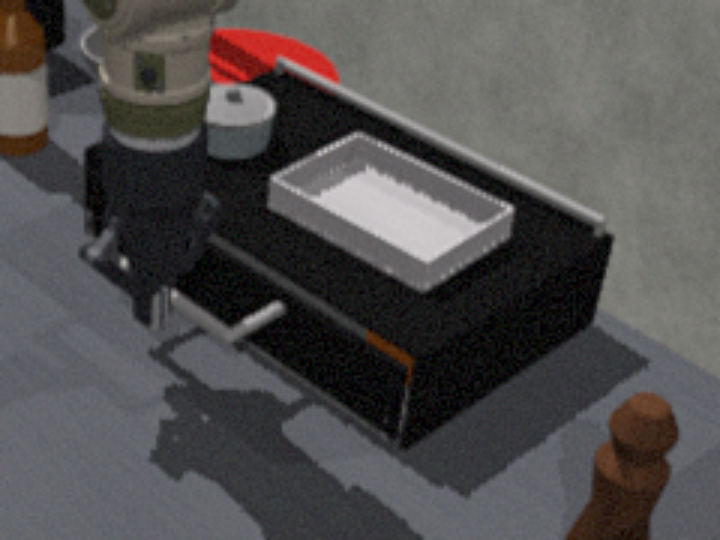

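The panel is already 8 mm further in than at the start, so the tray began slightly ajar: the housing front is about 16 mm behind the initial panel position. I'll keep pushing to the stop.

Emit:
{"name": "arm_command", "arguments": {
  "moves": [-1, 0, 1, 0, 0, 0, 0, -1, 0, 1, 0, 0, 0, 0, -1, 0, 1, 0, 0, 0, 0, -1, 0, 1, 0, 0, 0, 0, -1, 0, 1, 0, 0, 0, 0, -1, 0, 0, 0, 0, 0, 0]
}}

```text
clock: 25.8
tcp_pos: [0.598, -0.01, 0.0458]
orientation: [0.0, 0.687, 0.727, 0.0]
wrist_force: [-0.4, 0.6, 0.8]
finger_gap: -0.0004
grip_force: 0.5
```

Emit:
{"name": "arm_command", "arguments": {
  "moves": [-1, 0, 1, 0, 0, 0, 0, -1, 0, 1, 0, 0, 0, 0, -1, 0, 1, 0, 0, 0, 0, -1, 0, 0, 0, 0, 0, 0]
}}

```text
clock: 26.3
tcp_pos: [0.6004, -0.0098, 0.0457]
orientation: [-0.0, 0.687, 0.727, -0.0]
wrist_force: [-3.3, -0.8, 1.1]
finger_gap: -0.0005
grip_force: 1.7
```

Emit:
{"name": "arm_command", "arguments": {
  "moves": [-1, 0, 1, 0, 0, 0, 0, -1, 0, 0, 0, 0, 0, 0, -1, 0, 0, 0, 0, 0, 0]
}}

```text
clock: 26.68
tcp_pos: [0.6005, -0.0098, 0.0458]
orientation: [-0.001, 0.687, 0.727, -0.001]
wrist_force: [-5.8, -1.0, 4.3]
finger_gap: -0.0002
grip_force: 3.1
```

```bash
cat >> h.py <<'E'
def panel():
    p,d=read_camera('side');X=cloud('side',d)
    ax=np.array([[np.cos(TH),np.sin(TH)],[-np.sin(TH),np.cos(TH)]]);L=(X[...,:2]-np.array([.604,-.011]))@ax.T
    k=(d>0)&(X[...,2]>.02)&(X[...,2]<.07)&(L[...,1]>-.17)&(L[...,1]<-.08)&(abs(L[...,0]-.06)<.03);print('panel',k.sum(),np.percentile(L[k][:,0],[10,50,90]))
    return p
E
python3 -c "
from h import *
st();panel()"
```

```text
t 26.68 tcp [ 0.6005 -0.0098  0.0458] yaw_y 0.0568 tilt [-0.002 -0.   ] F [-5.8 -1.   4.3] gap -0.0002 grip 3.1
panel 540 [0.06888498 0.07027324 0.07182603]
```

The stop is reached: the tip stalled while the force rose to 6 N, and the panel is 15.6 mm further in than at the start. Now I'll back off.

Emit:
{"name": "arm_command", "arguments": {
  "moves": [-1, 0, -1, 0, 0, 0, 0, -1, 0, -3, 0, 0, 0, 0, -1, 0, -15, 0, 0, 0, 0, -1, 0, -30, 0, 0, 0, 0, -1, 0, -30, -20, 0, 0, 0, -1, 0, -30, -40, 0, 0, 0, -1, 0, -20, -40, 0, 0, 0, -1, 0, 0, 0, 0, 0, 0]
}}

```text
clock: 27.72
tcp_pos: [0.4749, -0.0176, 0.1493]
orientation: [0.003, 0.687, 0.727, 0.002]
wrist_force: [0.6, -0.3, -0.4]
finger_gap: -0.0004
grip_force: 0.0
```

```bash
python3 -c "
from h import *
st();p=panel();q,d=read_camera('top')
cv2.imwrite('pics/f.png',np.hstack([p[100:320,200:480],q[100:320,180:440]]))"
```

```text
t 27.73 tcp [ 0.4749 -0.0176  0.1493] yaw_y 0.0567 tilt [ 0.008 -0.001] F [ 0.6 -0.3 -0.4] gap -0.0004 grip 0.0
panel 538 [0.06896227 0.07034685 0.07181542]
```

View pics/f.png

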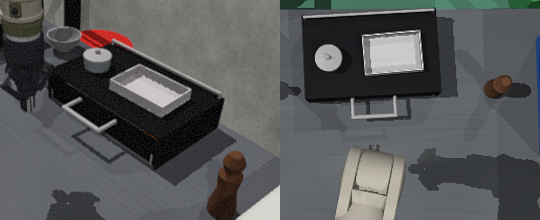

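The tray is home, with the panel flush with the housing front in both views. The arm is clear, and the salt cellar, pan and mill stand in place.

```bash
python3 -c "
from h import *
print(hand_in())"
```

```text
the job is handed in; nothing more can be done
None
```

The job is handed in, though no verdict came back: just before release-and-close the fork lay flat with its tines about 62 mm under the guard, and the tray was then pushed to its home stop with the arm clear, at about 28 s.

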